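Click the tube head onto the mixer spindle

ROBOT

A 6-joint arm with a two-finger parallel gripper is mounted at the origin on the work surface. World frame = base frame: x ahead of the robot, y to its left, z up, the work surface at z = 0. Lengths are in m, angles in rad, forces in N, time in s.
With the tool pointing down it reaches from about 0.25 to 0.775 m from the base axis. Payload 8.9 kg.
Tool frame: the origin (TCP) lies at the very end of the fingers, on their centre line; the grasp point (between the pads) lies 19 mm behind it; z points along the fingers, y is the line along which they close (so a half turn about z gives the same grasp; the last joint's range is limited). The gripper opens to 85 mm and grips with 20 to 120 N. Pads are 22 mm wide; open, the fingers measure 114 mm over their backs; the gripper's body (76 mm by 85 mm) begins 54 mm behind the grasp point. The pads swing forward as they close: fully open they stand 13 mm farther back than shut.
Start: joints at [-1.402, 0.291, -0.153, 1.127, 0, 1.431], TCP at [0.159, -0.5, 0.231] pointing down, gripper open.
Joint ranges: [-2.52, 2.52], [-0.91, 1.74], [-1.3, 1.37], [-1.96, 2.02], [-1.52, 1.47], [-3.14, 3.14]. Speed limits (rad/s): [2.22, 2.22, 2.79, 3.14, 3.14, 3.14].

INTERFACE

Orientations are given as a rotation vector (axis times angle).
In Python, from workcell import manip, imaging gives the robot as it stands. The module is installed in compiled form; this text tells all that it offers.
- The arm moves only by the tool apply_moves, never from a script. Its argument "steps" is a list of rows, each a list of 3 entries, a list of its own where there are three numbers: the opening, from 0 (shut) to 1 (fully open), then the shift along the tool's x, y, z in cm, then the turn about the tool's z in rad. In form: [[gripper, [tx, ty, tz], yaw], ...]. A call has 1 to 10 rows; each row is the pose to reach, as a shift and turn from the pose commanded when the call began, along the tool's axes at that moment; what a row does not reach only later rows make up. A row lasts 1/8 s, in which the tool goes at most 62.5 mm and 10.7 degrees, less where a joint would pass 70% of its speed; a pose out of reach is approached as far as the arm can. A call with a gripper value outside its range is refused whole. The fingers move at their own pace and stop on an object; "squeeze" is the grip in N (left out, the last holds). Time passes only in rows, so rows that repeat a pose let the fingers close. It gives the time, the measured TCP pose, the force, the opening and the grip force at its end, in the units of the state.
- manip.get_obs(): the state, without advancing time (a new reading comes with each control period).
- imaging.get_image(name): name is "scene" or "top"; returns a dict with "color" (420x560x3 uint8, red, green, blue), "intrinsics" (3x3 intrinsics, pixels), "xyz" and "attitude" of the camera in the world. Camera axes: x right, y up, looking along -z (the intrinsics and any distortion apply to the point x, -y, -z); pixel columns grow to the right and rows downward; lengths in m; the calibration is good to about 2 mm. A picture is of the moment at which its call begins. There is no depth.
- manip.sign_off(): hands the job in; it is judged then, once.
The state is a dict: "t": time; "joint_pos": joint angles; "dq": joint speeds; "effort": joint torques, N m; "position": TCP position; "ee_rot": TCP orientation; "wrist_force": force on the tool from outside, world axes, zero at the start; "moment": the same for the moment, N m; "width": finger opening in m; "grasp_force": force on a finger pad.
Only numpy, scipy, OpenCV 4.12 (cv2) and the standard library are available. Lean on these libraries where they do the work, as an engineer would, in place of code of your own. Each camera call takes 0.05 s, during which the arm holds its last target. There are 200 camera calls.

TASK

Fit the flanged grey plastic tube head onto the upright spindle of the little bench mixer, flange down, and push it down past the sprung ball until the ball clicks out above the hub and the head is held on the spindle, upright. Be gentle: feel for the click and for the stop below it and never force the head against the spindle (well under 25 N; the ball itself gives way at about 10 N). Let go of it, and leave the other things on the bench where they are.

Things in the scene. Friction and masses are not known exactly. Their poses are not given: they have to be found in the camera images.
- head_mid (a point): Tube head, plain grey plastic, standing flange down: upright hub sleeve (34 mm outside diameter, 52 mm tall, 18 mm bore right through) on a round flange (84 mm diameter, 5 mm thick, eight dark holes). 0.06 to 0.13 kg. The point is in the bore half-way up, 26 mm above the underside and below the top; z is up the bore. Grip the hub from above at this height or up to 12 mm higher.
- mixer_top (a point): Point on the top face of the mixer, on the spindle's axis; z up the spindle, -x to the mixer's front. The steel spindle (16 mm diameter) is clamped at a height that is not measured: its stop, a 26 mm wide rubber-faced collar on which the head's underside comes to rest, is 6 to 50 mm above this point. Above the stop, the ball's middle is at 59.5 mm, the taper begins at 66 mm and the 7 mm wide tip is at 75 mm.
- mixer: Bench mixer, fixed: white housing 150 (x) x 130 (y) x 60 mm high, grey panel with a black knob on its front (-x) side. Origin: centre of its underside, on the spindle's axis. When the head is home on the stop, the spindle's tip stands 23 mm above the hub's top, between the fingers.
- detent (a joint): Sprung ball (14 mm) that sticks out 4 mm from the spindle's front (-x) side, in m: 0 out, 0.0015 to 0.003 pressed in by the bore, noisy. The hub's lower edge meets it with the underside about 65 mm above the stop; pressing on past it takes 5 to 12 N, then it drags with 2 to 4 N (the head stays where it is let go), and it clicks out over the hub's top rim in the last 6 mm before the stop.
- spacer_mid (a point): A plain grey plastic spacer sleeve without flange (34 mm diameter, 30 mm tall, 24 mm bore), not wanted: leave it. The point is its centre, 15 mm up.
- beaker_mid (a point): A glass beaker, 64 mm diameter, 85 mm tall, standing behind the mixer; leave it. The point is on its axis 42 mm up.
- bottle_mid (a point): A white plastic bottle, 68 mm diameter, 150 mm tall; leave it. The point is on its axis 75 mm up.
- head: The same tube head; origin at the centre of its underside, z up the bore.
- rack: An orange tube rack, 90 x 200 x 40 mm with a few tubes standing in it, one 130 mm above the bench; leave it. Its origin is the centre of its underside.
Things that resemble listed ones, but are neither listed nor needed, are in the scene too. What is shaped like the head but turquoise or yellow is not meant. What is shaped like the mixer but purple is not meant.

How it is judged:
By the outcome, as a careful person would: the job done as asked, in the order asked, and still so for the second after the job is handed in, with the robot touching nothing.
It also fails if it takes over 58 s, if anything falls off the work surface, if the arm or the gripper's body presses on something with over 40 N, if the wrist force passes 120 N, or if a joint passes its speed limit or range.

## Working session

There is one attempt and no reset: what is moved stays moved. The work goes in short steps, Python scripts to look and compute and a tool call to move; the robot and the scene stay as the last step left them, time stands still between calls to the robot, and variables do not carry over. Pictures are saved under pics/ and viewed, at most 10 in all, crops included, and the job is handed in when it is done.

Besides the shell and the picture viewer there is one more tool, called after ">>>" as name(argument=value, ...) on one line, values as JSON. apply_moves: Moves the arm, as the interface text tells. Its arguments: {"type":"object","properties":{"steps":{"type":"array"},"squeeze":{"type":"number"}},"required":["steps"]}

```bash
mkdir -p pics; cat > h.py <<'E'
import numpy as np, cv2, json
from workcell import manip, imaging
from scipy.spatial.transform import Rotation as R
def snap(n,f):
    im=imaging.get_image(n); cv2.imwrite(f,im["color"][:,:,::-1]); return im
E
python3 - <<'E'
from h import *
for n in("scene","top"):
    im=snap(n,f"pics/{n}0.png"); print(n,{k:v for k,v in im.items() if k!="color"})
print(manip.get_obs())
a=cv2.imread("pics/scene0.png");b=cv2.imread("pics/top0.png")
E
```

```text
scene {'intrinsics': array([[540.53744914,   0.        , 270.68129683],
       [  0.        , 540.53744914, 216.40967162],
       [  0.        ,   0.        ,   1.        ]]), 'xyz': array([ 1.06919466, -0.62863908,  1.16207002]), 'attitude': array([0.6154991 , 0.20023209, 0.65425973])}
top {'intrinsics': array([[481.90564037,   0.        , 277.82740571],
       [  0.        , 481.90564037, 209.48028048],
       [  0.        ,   0.        ,   1.        ]]), 'xyz': array([0.38992953, 0.00935688, 1.36681682]), 'attitude': array([ 0.14081313, -0.13329252, -1.55484949])}
{'t': 0.1, 'joint_pos': array([-1.40233348e+00,  2.91198990e-01, -1.54017447e-01,  1.12670575e+00,
       -3.19599197e-05,  1.43152340e+00]), 'dq': array([-0.00110973, -0.00161238,  0.002343  ,  0.00058392, -0.00032266,
       -0.00035211]), 'effort': array([ 1.90582956e-03, -5.37977993e+01,  3.31918609e+01,  9.29800153e-03,
       -1.51941094e-04, -1.35026139e-05]), 'position': array([ 0.15896659, -0.49995816,  0.23081517]), 'ee_rot': array([-3.10336487e+00, -4.81312642e-01,  7.59802101e-05]), 'wrist_force': array([-0.46275917, -0.28130514,  0.1521546 ]), 'moment': array([-0.02064333,  0.00946984, -0.00340242]), 'grasp_force': 0.0, 'width': 0.08553304456534995}
```

View pics/scene0.png

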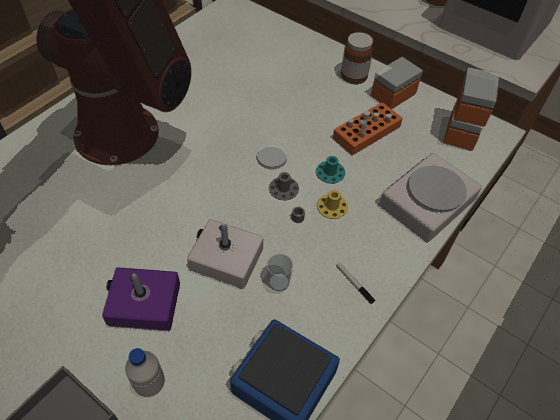

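View pics/top0.png

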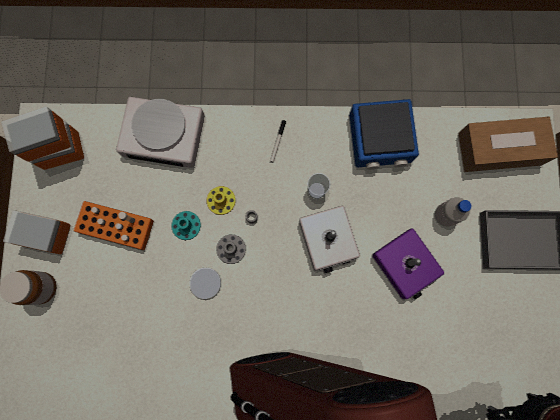

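Scene view: grey head at about (284,187), white mixer spindle at (225,237). Top view: head at (231,248), spindle at (330,237). I'll zoom in on both with a composite picture.

```bash
python3 - <<'E'
from h import *
a=cv2.imread("pics/scene0.png");b=cv2.imread("pics/top0.png")
def c(i,x,y,w,h,s): return cv2.resize(i[y:y+h,x:x+w],None,fx=s,fy=s,interpolation=cv2.INTER_CUBIC)
# scene head 260..310,162..207 ; spindle 
o=np.vstack([np.hstack([c(a,260,165,50,37,8),c(a,185,215,80,60,5)[:296]]),np.hstack([c(b,205,230,50,37,8),c(b,290,207,80,60,5)[:296]])])
cv2.imwrite("pics/c.png",o)
E
```

```text
(no output)
```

View pics/c.png

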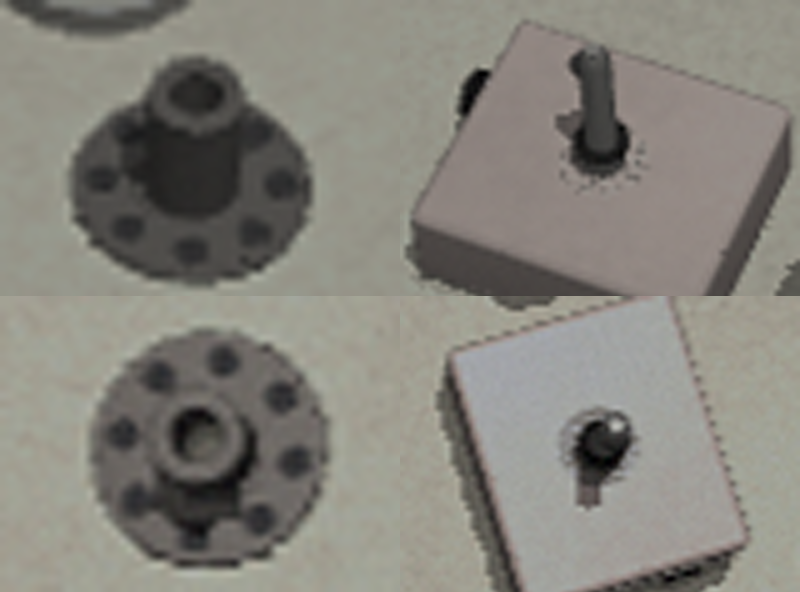

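```bash
cat >> h.py <<'E'
def ray(im,u,v):
    K=im["intrinsics"]; d=np.linalg.solve(K,[u,v,1.]); d=R.from_rotvec(im["attitude"]).apply([d[0],-d[1],-d[2]]); return im["xyz"],d/np.linalg.norm(d)
def tri(obs):
    A=np.zeros((3,3));b=np.zeros(3)
    for im,u,v in obs:
        o,d=ray(im,u,v);P=np.eye(3)-np.outer(d,d);A+=P;b+=P@o
    p=np.linalg.solve(A,b); return p,[round(1e3*np.linalg.norm((np.eye(3)-np.outer(d,d))@(p-o)),1) for o,d in [ray(*q) for q in obs]]
def plane(im,u,v,z):
    o,d=ray(im,u,v); return o+d*(z-o[2])/d[2]
def proj(im,p):
    c=R.from_rotvec(im["attitude"]).inv().apply(np.asarray(p)-im["xyz"]); q=im["intrinsics"]@[c[0],-c[1],-c[2]]; return q[:2]/q[2]
E
python3 - <<'E'
from h import *
np.set_printoptions(precision=4,suppress=True)
s=imaging.get_image("scene");t=imaging.get_image("top")
S=lambda x,y:(s,185+x/5-.4,215+y/5-.4); T=lambda x,y:(t,290+x/5-80.4,207+(y-296)/5-.4)
print("S/T offset note: x crop starts at 400")
S=lambda x,y:(s,185+(x-400)/5-.4,215+y/5-.4); T=lambda x,y:(t,290+(x-400)/5-.4,207+(y-296)/5-.4)
H=[(s,260+196/8-.44,165+94/8-.44),(t,205+200/8-.44,230+140/8-.44)]
print("hubtop",tri(H),[plane(*h,.052) for h in H])
f=(t,205+210/8-.44,230+151/8-.44); print("flange top",plane(*f,.005))
print("tip",tri([S(595,47),T(616,422)]))
print("collar",tri([S(600,143),T(602,446)]))
for c in [(450,352),(748,540)]: print("corner T",plane(*T(*c),.06))
for c in [(527,20),(790,105),(413,218)]: print("corner S",plane(*S(*c),.06))
p=tri([S(595,47),T(616,422)])[0]
for z in (.135,.145,.155): print(z,plane(*S(595,47),z),plane(*T(616,422),z))
E
```

```text
S/T offset note: x crop starts at 400
hubtop (array([0.5164, 0.1479, 0.0534]), [np.float64(0.4), np.float64(0.4)]) [array([0.516 , 0.1492, 0.052 ]), array([0.5163, 0.1478, 0.052 ])]
flange top [0.517  0.1491 0.005 ]
tip (array([ 0.5479, -0.1236,  0.1548]), [np.float64(0.3), np.float64(0.3)])
collar (array([ 0.5456, -0.1246,  0.0742]), [np.float64(0.0), np.float64(0.0)])
corner T [ 0.5982 -0.043   0.06  ]
corner T [ 0.497  -0.2047  0.06  ]
corner S [ 0.461  -0.0854  0.06  ]
corner S [ 0.5966 -0.0421  0.06  ]
corner S [ 0.4979 -0.2065  0.06  ]
0.135 [ 0.5375 -0.1139  0.135 ] [ 0.5507 -0.1256  0.135 ]
0.145 [ 0.5427 -0.1189  0.145 ] [ 0.5494 -0.1245  0.145 ]
0.155 [ 0.5479 -0.124   0.155 ] [ 0.5481 -0.1234  0.155 ]
```

```bash
cat >> h.py <<'E'
def shift(p):
    o=manip.get_obs(); M=R.from_rotvec(o["ee_rot"]); return np.round(100*M.inv().apply(np.asarray(p)-o["position"]),2)
E
python3 - <<'E'
from h import *
print(shift([.5165,.1485,.2]),shift([.5165,.1485,.1]))
E
```

```text
[ 53.72 -50.98   3.14] [ 53.72 -50.97  13.14]
```

>>> apply_moves(steps=[[1, [53.7, -51.0, 3], 0], [1, [53.7, -51.0, 3], 0], [1, [53.7, -51.0, 3], 0], [1, [53.7, -51.0, 3], 0], [1, [53.7, -51.0, 3], 0], [1, [53.7, -51.0, 3], 0], [1, [53.7, -51.0, 3], 0], [1, [53.7, -51.0, 3], 0], [1, [53.7, -51.0, 3], 0], [1, [53.7, -51.0, 3], 0]], squeeze=30)

```text
t: 1.45
position: [0.4611, 0.0488, 0.2061]
ee_rot: [3.104, 0.482, 0.001]
wrist_force: [1.4, -0.8, 0.7]
width: 0.0854
grasp_force: 0.0
```

```bash
python3 - <<'E'
from h import *
print(shift([.5165,.1485,.1]),manip.get_obs()["ee_rot"],manip.get_obs()["position"])
E
```

```text
[ 8.3  -7.82 10.61] [3.10408398e+00 4.81985965e-01 9.13509598e-04] [0.46106717 0.04882992 0.20605772]
```

>>> apply_moves(steps=[[1, [8.3, -7.8, 0.6], 0], [1, [8.3, -7.8, 0.6], 0], [1, [8.3, -7.8, 5], 0], [1, [8.3, -7.8, 10], 0], [1, [8.3, -7.8, 10], 0], [1, [8.3, -7.8, 10], 0]])

```text
t: 2.2
position: [0.5166, 0.1462, 0.1075]
ee_rot: [3.104, 0.481, 0.002]
wrist_force: [0.1, 0.4, 0.6]
width: 0.0856
grasp_force: 0.0
```

```bash
python3 - <<'E'
from h import *
print(shift([.5165,.1485,.018]),manip.get_obs()["position"])
a=snap("scene","pics/s1.png")["color"];b=snap("top","pics/t1.png")["color"]
c=lambda i,x,y:cv2.resize(i[y:y+100,x:x+100],None,fx=4,fy=4,interpolation=cv2.INTER_CUBIC)
cv2.imwrite("pics/c1.png",np.hstack([c(a,235,130),c(b,180,195)])[:,:,::-1])
E
```

```text
[ 0.05 -0.23  8.95] [0.51659497 0.14617725 0.10753397]
```

View pics/c1.png

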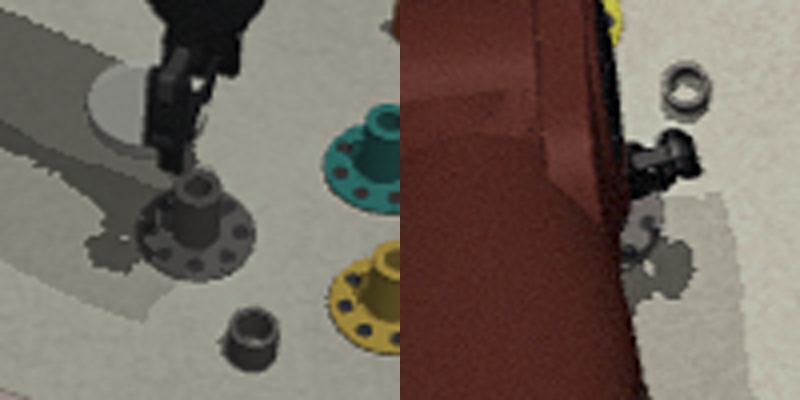

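Scene crop: gripper above the grey head, hub between the fingers' line at about (285,178) full-frame; the spacer is clear. I'm going down to grip it.

>>> apply_moves(steps=[[1, [0.05, -0.2, 3], 0], [1, [0.05, -0.2, 6], 0], [1, [0.05, -0.2, 8.9], 0], [1, [0.05, -0.2, 8.9], 0], [1, [0.05, -0.2, 8.9], 0], [0.2, [0.05, -0.2, 8.9], 0], [0.2, [0.05, -0.2, 8.9], 0], [0.2, [0.05, -0.2, 8.9], 0], [0.2, [0.05, -0.2, 8.9], 0], [0.2, [0.05, -0.2, 8.9], 0]], squeeze=40)

```text
t: 3.55
position: [0.516, 0.1483, 0.0177]
ee_rot: [-3.104, -0.482, -0.001]
wrist_force: [-1.6, -0.1, 6.8]
width: 0.0328
grasp_force: 39.3
```

>>> apply_moves(steps=[[0.2, [0, 0, 0], 0], [0.2, [0, 0, -1], 0], [0.2, [0, 0, -3], 0], [0.2, [0, 0, -6], 0], [0.2, [0, 0, -11], 0], [0.2, [0, 0, -16], 0], [0.2, [0, 0, -18.2], 0], [0.2, [0, 0, -18.2], 0], [0.2, [0, 0, -18.2], 0]])

```text
t: 4.68
position: [0.515, 0.1481, 0.1981]
ee_rot: [3.104, 0.482, -0.002]
wrist_force: [-1.0, 0.1, -2.0]
width: 0.033
grasp_force: 39.9
```

```bash
python3 - <<'E'
from h import *
print(manip.get_obs()["wrist_force"],manip.get_obs()["moment"])
print(shift([.5475,-.1240,.2]))
E
```

```text
[-0.96274958  0.06685556 -2.03581554] [ 0.04961214 -0.00612745 -0.01995677]
[-5.15 26.92 -0.19]
```

>>> apply_moves(steps=[[0.2, [-1, 5, -0.5], 0], [0.2, [-2, 10, -0.5], 0], [0.2, [-3, 15, -0.5], 0], [0.2, [-4, 20, -0.5], 0], [0.2, [-5, 25, -0.5], 0], [0.2, [-5.1, 26.9, -0.5], 0], [0.2, [-5.1, 26.9, -0.5], 0], [0.2, [-5.1, 26.9, -0.5], 0], [0.2, [-5.1, 26.9, -0.5], 0]])

```text
t: 5.8
position: [0.5484, -0.1222, 0.2039]
ee_rot: [-3.104, -0.484, 0.001]
wrist_force: [-0.3, -0.5, -0.7]
width: 0.0328
grasp_force: 40.1
```

```bash
python3 - <<'E'
from h import *
o=manip.get_obs();print(shift([.5475,-.1240,.2]),o["position"],o["ee_rot"],o["wrist_force"])
a=snap("scene","pics/s2.png");b=snap("top","pics/t2.png")
p=o["position"]
for z in (-.017,-.012): print([proj(i,[p[0],p[1],p[2]+z]) for i in (a,b)])
c=lambda i,x,y:cv2.resize(i["color"][y:y+100,x:x+67],None,fx=6,fy=6,interpolation=cv2.INTER_CUBIC)
cv2.imwrite("pics/c2.png",np.hstack([c(a,190,170),c(b,300,180)])[:,:,::-1][:,:800])
E
```

```text
[-0.14  0.14  0.39] [ 0.54835461 -0.12222387  0.20385632] [-3.10363683e+00 -4.83981083e-01  5.93546723e-04] [-0.3074018  -0.45985259 -0.71070478]
[array([223.48964119, 215.35403542]), array([333.73115316, 230.04097937])]
[array([223.36455801, 214.02263309]), array([333.95601007, 229.77243831])]
```

View pics/c2.png

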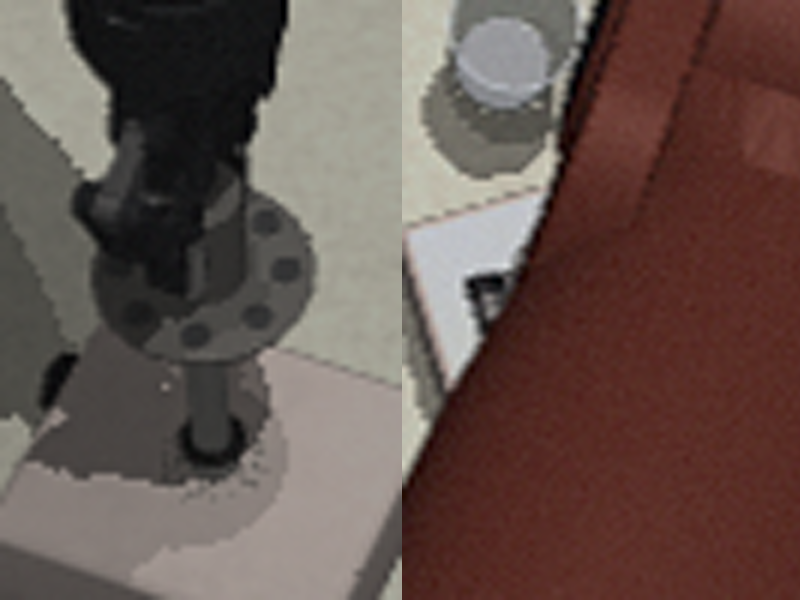

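>>> apply_moves(steps=[[0.2, [-0.12, 0.14, 0.5], 0], [0.2, [-0.12, 0.14, 1.5], 0], [0.2, [-0.12, 0.14, 1.5], 0], [0.2, [-0.12, 0.14, 1.5], 0]])

```text
t: 6.4
position: [0.5477, -0.1253, 0.1889]
ee_rot: [-3.104, -0.481, 0.0]
wrist_force: [0.0, -0.1, -0.4]
width: 0.0332
grasp_force: 40.1
```

```bash
cat > st.py <<'E'
from h import *
o=manip.get_obs();print(shift([.5477,-.1240,.18]),o["position"],o["ee_rot"],o["wrist_force"],o["moment"])
E
python3 st.py
```

```text
[ 0.04 -0.12  0.89] [ 0.54773872 -0.12527803  0.18889529] [-3.10435879e+00 -4.81381856e-01  4.19347677e-04] [ 0.04841176 -0.14041253 -0.36913485] [-0.02668897  0.01305838 -0.01261507]
```

>>> apply_moves(steps=[[0.2, [0, -0.1, 0.5], 0], [0.2, [0, -0.1, 1.0], 0], [0.2, [0, -0.1, 1.4], 0], [0.2, [0, -0.1, 1.8], 0], [0.2, [0, -0.1, 1.8], 0], [0.2, [0, -0.1, 1.8], 0]])

```text
t: 7.15
position: [0.5476, -0.1244, 0.1711]
ee_rot: [3.104, 0.481, 0.0]
wrist_force: [-1.1, -1.0, 0.0]
width: 0.0332
grasp_force: 40.1
```

```bash
python3 st.py; python3 - <<'E'
from h import *
a=snap("scene","pics/s3.png")
cv2.imwrite("pics/c3.png",cv2.resize(a["color"][170:270,180:290],None,fx=6,fy=6,interpolation=cv2.INTER_CUBIC)[:,:,::-1])
E
```

```text
[ 0.02 -0.03 -0.89] [ 0.54760425 -0.12437375  0.17110778] [3.10440087e+00 4.81498274e-01 2.95358664e-04] [-1.0558979  -0.95394646  0.02208877] [ 0.01709883  0.04611501 -0.0106899 ]
```

View pics/c3.png

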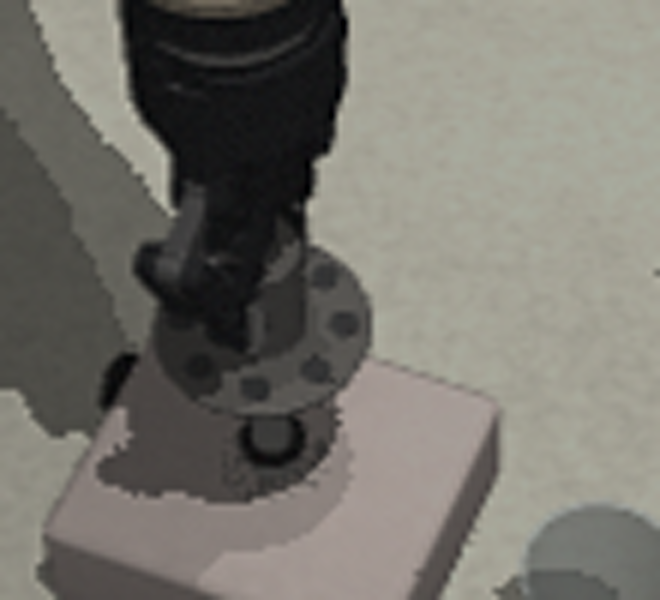

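The crop shows the flange centred at about x=223, in line with the spindle (collar at (225,243)). I'm going down in small steps and watching the force.

>>> apply_moves(steps=[[0.2, [0, 0, 0.3], 0], [0.2, [0, 0, 0.5], 0], [0.2, [0, 0, 0.5], 0]])

```text
t: 7.58
position: [0.5474, -0.1243, 0.1658]
ee_rot: [-3.104, -0.482, 0.001]
wrist_force: [0.1, -1.3, -1.2]
width: 0.0331
grasp_force: 40.1
```

>>> apply_moves(steps=[[0.2, [0, 0, 0.2], 0], [0.2, [0, 0, 0.4], 0], [0.2, [0, 0, 0.4], 0]])

```text
t: 7.95
position: [0.5474, -0.1243, 0.1618]
ee_rot: [-3.104, -0.481, 0.001]
wrist_force: [-0.1, -0.5, -1.1]
width: 0.0329
grasp_force: 40.1
```

```bash
python3 st.py
```

```text
[ 0.04 -0.02 -1.82] [ 0.54736131 -0.12426714  0.16180048] [-3.10426659e+00 -4.81485052e-01  5.34801415e-04] [-0.05479891 -0.52410044 -1.10618246] [ 0.02513926 -0.02153841  0.02432182]
```

>>> apply_moves(steps=[[0.2, [0, 0, 0.2], 0], [0.2, [0, 0, 0.3], 0], [0.2, [0, 0, 0.3], 0]])

```text
t: 8.32
position: [0.5472, -0.1245, 0.1594]
ee_rot: [3.104, 0.481, -0.001]
wrist_force: [-4.2, -0.2, 5.6]
width: 0.0329
grasp_force: 40.7
```

>>> apply_moves(steps=[[0.2, [0, 0, 0.2], 0], [0.2, [0, 0, 0.3], 0], [0.2, [0, 0, 0.3], 0]])

```text
t: 8.7
position: [0.5457, -0.1245, 0.1555]
ee_rot: [-3.105, -0.481, 0.006]
wrist_force: [-5.9, -1.9, 0.9]
width: 0.0331
grasp_force: 40.2
```

>>> apply_moves(steps=[[0.2, [0, 0, 0.2], 0], [0.2, [0, 0, 0.2], 0]])

```text
t: 8.95
position: [0.5455, -0.1244, 0.1531]
ee_rot: [-3.104, -0.481, 0.006]
wrist_force: [-5.5, -1.7, -1.3]
width: 0.0333
grasp_force: 40.0
```

>>> apply_moves(steps=[[0.2, [-0.07, 0, 0.3], 0], [0.2, [-0.07, 0, 0.6], 0], [0.2, [-0.07, 0, 0.6], 0]])

```text
t: 9.32
position: [0.5454, -0.1244, 0.1473]
ee_rot: [-3.104, -0.481, 0.004]
wrist_force: [-5.2, -0.1, -3.4]
width: 0.0336
grasp_force: 40.0
```

>>> apply_moves(steps=[[0.2, [0, 0, 0.3], 0], [0.2, [0, 0, 0.6], 0], [0.2, [0, 0, 0.6], 0]])

```text
t: 9.7
position: [0.5454, -0.1244, 0.1413]
ee_rot: [-3.104, -0.481, 0.005]
wrist_force: [-5.2, -1.4, -3.9]
width: 0.0332
grasp_force: 40.0
```

```bash
python3 st.py
```

```text
[ 0.22  0.02 -3.87] [ 0.54541714 -0.12443345  0.14127989] [-3.10387355 -0.48111486  0.00456564] [-5.21758356 -1.361639   -3.88427325] [-0.24465155  1.2309457  -0.01268992]
```

>>> apply_moves(steps=[[0.2, [-0.1, 0, 0], 0], [0.2, [-0.1, 0, 0], 0], [0.2, [-0.1, 0, 0], 0]])

```text
t: 10.07
position: [0.5454, -0.1246, 0.1417]
ee_rot: [-3.104, -0.482, 0.002]
wrist_force: [-4.5, 1.4, -3.9]
width: 0.0329
grasp_force: 40.2
```

>>> apply_moves(steps=[[0.2, [0, 0, 0.3], 0], [0.2, [0, 0, 0.6], 0]])

```text
t: 10.32
position: [0.5457, -0.1248, 0.1364]
ee_rot: [3.104, 0.482, -0.0]
wrist_force: [-5.8, 0.8, 2.5]
width: 0.0331
grasp_force: 40.8
```

```bash
python3 st.py
```

```text
[ 0.21 -0.02 -4.36] [ 0.54572105 -0.12482743  0.13642964] [ 3.10422645e+00  4.81586816e-01 -2.18617193e-04] [-5.818534    0.83726314  2.53105286] [0.24412036 1.41248402 0.02604901]
```

>>> apply_moves(steps=[[0.2, [0, 0, 0.3], 0], [0.2, [0, 0, 0.6], 0], [0.2, [0, 0, 0.9], 0], [0.2, [0, 0, 1.2], 0]])

```text
t: 10.82
position: [0.5457, -0.1249, 0.1244]
ee_rot: [3.104, 0.481, -0.0]
wrist_force: [-7.2, 0.4, 1.9]
width: 0.0334
grasp_force: 40.8
```

>>> apply_moves(steps=[[0.2, [0, 0, 0.3], 0], [0.2, [0, 0, 0.6], 0], [0.2, [0, 0, 0.9], 0]])

```text
t: 11.2
position: [0.5457, -0.1249, 0.1154]
ee_rot: [3.104, 0.482, -0.0]
wrist_force: [-7.3, 0.7, 1.9]
width: 0.0328
grasp_force: 40.8
```

```bash
python3 st.py
```

```text
[ 0.22 -0.02 -6.46] [ 0.54566461 -0.12489359  0.11538925] [ 3.10417848e+00  4.81539035e-01 -4.44906309e-04] [-7.31322112  0.66757735  1.94374598] [0.09999333 1.39257049 0.01826859]
```

>>> apply_moves(steps=[[0.2, [-0.05, 0, 0.3], 0], [0.2, [-0.05, 0, 0.6], 0], [0.2, [-0.05, 0, 0.8], 0]])

```text
t: 11.58
position: [0.5456, -0.1249, 0.1075]
ee_rot: [3.104, 0.482, 0.001]
wrist_force: [-5.2, 0.7, 2.3]
width: 0.0332
grasp_force: 40.9
```

>>> apply_moves(steps=[[0.2, [0, 0, 0.2], 0], [0.2, [0, 0, 0.4], 0]])

```text
t: 11.82
position: [0.5456, -0.1249, 0.1035]
ee_rot: [3.104, 0.482, 0.001]
wrist_force: [-5.1, 1.4, 1.0]
width: 0.033
grasp_force: 40.8
```

Near the last 6 mm now, so 1 to 2 mm per call.

>>> apply_moves(steps=[[0.2, [-0.05, 0, 0.1], 0], [0.2, [-0.05, 0, 0.2], 0]])

```text
t: 12.08
position: [0.5455, -0.1249, 0.1015]
ee_rot: [-3.104, -0.482, -0.002]
wrist_force: [-1.4, 3.6, 1.7]
width: 0.0331
grasp_force: 40.8
```

>>> apply_moves(steps=[[0.2, [0, 0, 0.1], 0], [0.2, [0, 0, 0.2], 0]])

```text
t: 12.32
position: [0.5455, -0.125, 0.0991]
ee_rot: [-3.104, -0.482, -0.002]
wrist_force: [0.1, 3.8, 0.5]
width: 0.0329
grasp_force: 40.6
```

>>> apply_moves(steps=[[0.2, [0, 0, 0.1], 0], [0.2, [0, 0, 0.15], 0]])

```text
t: 12.58
position: [0.5457, -0.1251, 0.0977]
ee_rot: [3.104, 0.482, 0.002]
wrist_force: [0.2, 4.7, 0.8]
width: 0.0331
grasp_force: 40.7
```

>>> apply_moves(steps=[[0.2, [0, 0, 0.1], 0], [0.2, [0, 0, 0.1], 0]])

```text
t: 12.82
position: [0.5458, -0.1251, 0.0967]
ee_rot: [3.104, 0.482, 0.002]
wrist_force: [2.0, 4.1, 0.0]
width: 0.0332
grasp_force: 40.7
```

>>> apply_moves(steps=[[0.2, [0, -0.05, 0.1], 0], [0.2, [0, -0.05, 0.1], 0]])

```text
t: 13.08
position: [0.5454, -0.1249, 0.0956]
ee_rot: [3.104, 0.481, 0.002]
wrist_force: [3.9, 3.0, -1.9]
width: 0.0331
grasp_force: 40.5
```

>>> apply_moves(steps=[[0.2, [0, 0, 0.1], 0], [0.2, [0, 0, 0.1], 0]])

```text
t: 13.32
position: [0.5455, -0.1249, 0.0953]
ee_rot: [3.104, 0.481, 0.002]
wrist_force: [1.9, 4.4, 6.8]
width: 0.0331
grasp_force: 41.2
```

>>> apply_moves(steps=[[0.2, [0, 0, 0.1], 0], [0.2, [0, 0, 0.1], 0]])

```text
t: 13.58
position: [0.5456, -0.125, 0.0952]
ee_rot: [3.103, 0.481, 0.003]
wrist_force: [-0.8, 5.4, 16.6]
width: 0.0328
grasp_force: 42.2
```

The stop is felt at TCP z 0.0953, just after the force dipped (the click). I'm relaxing the press, then letting go.

>>> apply_moves(steps=[[0.2, [0, -0.05, -0.15], 0], [0.2, [0, -0.05, -0.15], 0], [0.2, [0, -0.05, -0.15], 0]])

```text
t: 13.95
position: [0.5452, -0.1246, 0.0953]
ee_rot: [3.104, 0.481, 0.001]
wrist_force: [3.0, 1.1, 4.2]
width: 0.0333
grasp_force: 41.0
```

>>> apply_moves(steps=[[0.6, [0, 0, 0], 0], [0.6, [0, 0, 0], 0], [0.8, [0, 0, 0], 0], [0.8, [0, 0, 0], 0], [0.8, [0, 0, 0], 0], [0.8, [0, 0, 0], 0]])

```text
t: 14.7
position: [0.5446, -0.1242, 0.095]
ee_rot: [-3.104, -0.482, 0.0]
wrist_force: [-0.2, 0.1, 0.0]
width: 0.068
grasp_force: 0.0
```

```bash
python3 st.py
```

```text
[ 0.3   0.08 -8.5 ] [ 0.54461308 -0.12418048  0.09499863] [-3.10444314e+00 -4.81552642e-01  8.55264152e-05] [-0.18538381  0.12346923  0.04227525] [-0.0509215   0.01421474 -0.03898476]
```

>>> apply_moves(steps=[[0.8, [0, 0, -1], 0], [0.8, [0, 0, -3], 0], [0.8, [0, 0, -7], 0], [0.8, [0, 0, -12], 0], [0.8, [0, 0, -16], 0], [0.8, [0, -6, -17], 0], [0.8, [-3, -12, -17], 0], [0.8, [-6, -18, -17], 0], [0.8, [-9, -24, -17], 0], [0.8, [-9, -24, -17], 0]])

```text
t: 15.95
position: [0.3837, 0.0791, 0.2659]
ee_rot: [-3.104, -0.486, -0.001]
wrist_force: [0.5, -0.3, 0.1]
width: 0.0682
grasp_force: 0.0
```

```bash
python3 - <<'E'
from h import *
a=snap("scene","pics/s4.png");b=snap("top","pics/t4.png")
print([proj(i,[.5477,-.124,z]) for i in(a,b) for z in (.083,.13,.153)],manip.get_obs()["wrist_force"])
c=lambda i,x,y:cv2.resize(i["color"][y:y+75,x:x+67],None,fx=6,fy=6,interpolation=cv2.INTER_CUBIC)
z=np.hstack([c(a,190,200),c(b,297,205)])[:,:,::-1][:,:800]
cv2.imwrite("pics/c4.png",z)
E
```

```text
[array([225.21528207, 241.47337999]), array([224.13747584, 230.23442346]), array([223.58603588, 224.48421569]), array([330.11343539, 235.40623924]), array([331.98932581, 233.20475879]), array([332.95909934, 232.06666595])] [ 0.09906541 -0.08162179 -0.26775468]
```

View pics/c4.png

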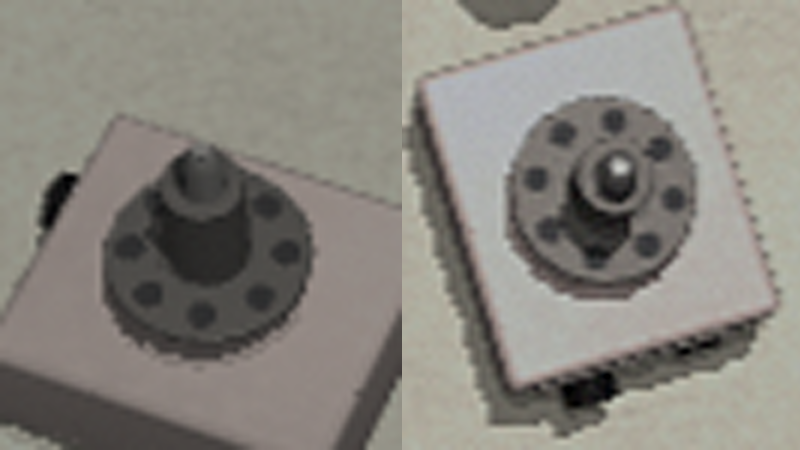

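View pics/s4.png

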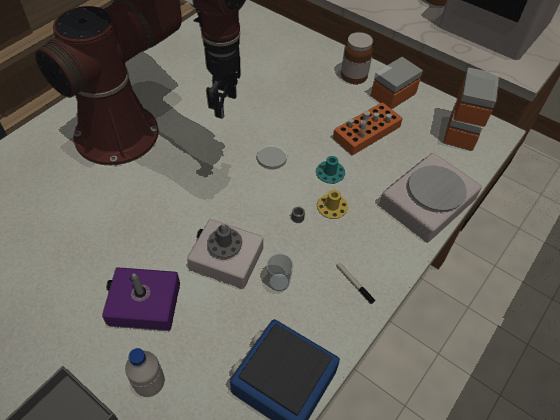

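Both crops show the head upright on the white mixer. Its hub top is at (223.5,231) in the scene view, against (224,230) predicted for the stop. The spindle's tip stands above the hub and nothing else has moved.

```bash
python3 -c "
from workcell import manip
print(manip.sign_off())"
```

```text
the job is handed in; nothing more can be done
None
```

The grey tube head is on the white mixer's spindle, flange down and upright, pushed past the ball to the stop and let go. The highest force I read was about 17 N at the stop; the click is inferred from the force dip just before it, not seen. The job took about 16 s and is handed in.

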